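# Rack the finished board on the rails of its colour

### The job

Two painted boards, one blue and one yellow, lie on the art-room table beside the drying rack; the one nearer the robot is finished. Take it by its knob and slide it into the rack onto the pair of rails of its own colour, flat on both rails and fully home against the rear stop, and let go. Leave the other board where it lies.

Things in the scene. Friction and masses are not known exactly. Their poses are not given: they have to be found in the camera images.
- board_blue: Loose blue board, 120 (x) by 220 (y) by 8 mm thick, 0.16-0.26 kg, with a picture of a blue disc on top. To grip: a blue square upright knob 26 x 26, its top 53 above the underside, on the centre line at y = -95. Origin: centre of the underside; z up; +y is the leading end, into the rack first. Starts flat on the table, +y within 0.15 rad of world +y; the two boards may swap places.
- board_yellow: Loose yellow board, 120 (x) by 220 (y) by 8 mm thick, 0.16-0.26 kg, with a picture of an orange disc on top. To grip: a yellow square upright knob 26 x 26, its top 53 above the underside, on the centre line at y = -95. Origin: centre of the underside; z up; +y is the leading end, into the rack first. Starts flat on the table, +y within 0.15 rad of world +y; the two boards may swap places.
- rails_blue: Blue rail pair (sizes mm), fixed, 80-110 above the table, under the yellow pair. Two ledges 28 wide, 6 thick, y = -75 (open mouth) to +75 (rear stop), inner edges at x = +-44, side walls at +-70, 20 high. Origin: mid-pair, on the ledges' top; +y into the rack. Board fully home: its origin at (0, -35, 0) here, leading end at the stop, 70 sticking out with the knob. Below: a grey pair, full.
- rails_yellow: Yellow rail pair (sizes mm), fixed, 160-185 above the table. Two ledges 28 wide, 6 thick, y = -75 (open mouth) to +75 (rear stop), inner edges at x = +-44, side walls at +-70, 20 high. Origin: mid-pair, on the ledges' top; +y into the rack. Home: as for blue. Rack uprights at x = +-80, y = -65 and +70, 245 tall; top bars at y = +25 and +70, so boards enter only by the mouth.

How it is judged:
By the outcome, as a careful person would: the job done as asked, in the order asked, and still so for the second after the job is handed in, with the robot touching nothing.
It also fails if it takes over 34 s, if anything falls off the work surface, if the arm or the gripper's body presses on something with over 40 N, if the wrist force passes 120 N, or if a joint passes its speed limit or range.

### The arm

A 7-joint arm with a two-finger parallel gripper is mounted at the origin on the work surface. World frame = base frame: x ahead of the robot, y to its left, z up, the work surface at z = 0. Lengths are in mm, angles in rad, forces in N, time in s.
With the tool pointing down it reaches from about 400 to 850 mm from the base axis. Payload 10.4 kg.
Tool frame: the origin (TCP) lies midway between the tips of the shut fingers; the grasp point (between the pads) lies robot.hold_point_z behind it (robot.hold_point_z is the distance from the TCP to the grasp point, in mm); z points along the fingers, y is the line along which they close (so a half turn about z gives the same grasp; the last joint's range is limited). The gripper opens to 85 mm and grips with 20 to 120 N. Pads are 22 mm wide; open, the fingers measure 114 mm over their backs; the gripper's body (76 mm by 85 mm) begins 54 mm behind the grasp point. The pads swing forward as they close: fully open they stand 13 mm farther back than shut.
Start: joints at [1.295, 0.332, -0.065, 1.46, 0.022, 1.35, -0.088], TCP at [156.343, -605.151, 231.338] pointing down, gripper open.
Joint ranges: [-2.6, 2.6], [-0.5, 2.12], [-1.47, 1.34], [0.16, 2.42], [-1.27, 4.41], [0.06, 2.06], [-2.6, 2.6]. Speed limits (rad/s): [2.22, 2.22, 2.79, 2.79, 3.14, 3.14, 3.14].

### API

Orientations are given as [roll, pitch, yaw] about the fixed x, y, z axes, in that order (R = Rz(yaw) Ry(pitch) Rx(roll)).
In Python, from cell import readout, eyes, robot gives the robot as it stands. The module is installed in compiled form; this text tells all that it offers.
- The arm moves only by the shell command python3 -m creep 'ROWS' [OPENING]. ROWS is a JSON object of lists of equal length, an entry for each row: "xyz": the shift along the world's x, y, z in units of 0.8 m (1.0 is 0.8 m), a list of three; "twist": the turn, a rotation vector about the world's x, y, z in units of 4 degrees (1.0 is 4 degrees), a list of three. In form: {"xyz": [[x, y, z], ...], "twist": [[ax, ay, az], ...]}. A call has 1 to 10 rows; each row shifts and turns the commanded pose from where the row before left it; what a row does not reach is not made up. A row lasts 1/12 s, in which the tool goes at most 41.7 mm and 7.16 degrees, less where a joint would pass 70% of its speed; a pose out of reach is approached as far as the arm can. A call with a number of a shift or a turn outside -1 to 1 is refused whole. A call with a gripper value outside its range is refused whole. OPENING is the opening, from 0 (shut) to 1 (fully open), set as the call begins (- or left out, the last holds). The fingers move at their own pace and stop on an object; the grip force is fixed at half the most. Time passes only in rows, so rows that do not move let the fingers close. It gives the time, the measured TCP pose, the force, the opening and the grip force at its end, in the units of the state.
- readout.read_state(): the state, without advancing time (a new reading comes with each control period).
- eyes.grab_frame(name): name is "side" or "top" or "wrist"; returns a dict with "color" (420x560x3 uint8, red, green, blue), "K" (3x3 intrinsics, pixels), "eye" and "rotation" of the camera in the world. Camera axes: x right, y down, z forward; pixel columns grow to the right and rows downward; lengths in mm; the calibration is good to about 2 mm. A picture is of the moment at which its call begins. There is no depth.
- robot.finish_job(): hands the job in; it is judged then, once.
The state is a dict: "clock": time; "qpos": joint angles; "dq": joint speeds; "effort": joint torques, N m; "ee_pos": TCP position; "tool_rot": TCP orientation; "wrist_force": force on the tool from outside, world axes, zero at the start; "torque": the same for the moment, N m; "finger_gap": opening from 0.0 (shut) to 1.0 (fully open); "grasp_force": force on a finger pad.
Only numpy, scipy, OpenCV 4.12 (cv2) and the standard library are available. Lean on these libraries where they do the work, as an engineer would, in place of code of your own. Each camera call takes 0.05 s, during which the arm holds its last target. There are 200 camera calls.

## Working session

There is one attempt and no reset: what is moved stays moved. The work goes in short steps, Python scripts to look and compute and a shell command to move; the robot and the scene stay as the last step left them, time stands still between calls to the robot, and variables do not carry over. Pictures are saved under pics/ and viewed, at most 10 in all, crops included, and the job is handed in when it is done.

```bash
mkdir -p pics; python3 - <<'E'
from cell import readout, eyes, robot
import cv2,numpy as np
for n in("side","top"):
    f=eyes.grab_frame(n); cv2.imwrite(f"pics/{n}0.png",f["color"][:,:,::-1]); print(n,f["K"],f["eye"],f["rotation"])
print(robot.hold_point_z); print(readout.read_state())
E
```

```text
side [[380.03307912   0.         282.62906297]
 [  0.         380.03307912 206.32138017]
 [  0.           0.           1.        ]] [ 503.08985545 -360.60517009  644.66154476] [-2.45649499  0.0158143  -0.14206914]
top [[450.63511985   0.         274.84713234]
 [  0.         450.63511985 209.54720608]
 [  0.           0.           1.        ]] [472.13464179  46.56388831 922.37385794] [-3.03907525  0.00767157 -1.5637531 ]
18.700000000000003
{'clock': 0.1, 'qpos': array([ 1.29541141,  0.33280569, -0.06469082,  1.46085489,  0.02156249,
        1.34993271, -0.0885212 ]), 'dq': array([ 0.00214661, -0.00161712,  0.00059317, -0.00202829, -0.00049548,
       -0.00020505, -0.00077936]), 'effort': array([ 1.93827173e-04, -6.26746774e+01,  4.86626092e-02, -3.92430282e+01,
        1.64006586e-02,  7.02351885e-03,  8.65730954e-05]), 'ee_pos': array([ 156.22933084, -604.80025276,  230.59850102]), 'tool_rot': array([-3.14028569e+00,  2.70304393e-05,  2.52765980e-01]), 'wrist_force': array([0.34915042, 0.38098293, 0.33501086]), 'torque': array([-0.00365322,  0.03461431,  0.05275564]), 'grasp_force': 0.0, 'finger_gap': 0.9966187967743989}
```

View pics/top0.png

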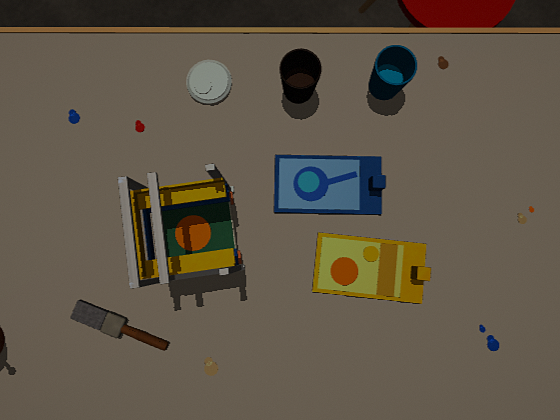

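View pics/side0.png

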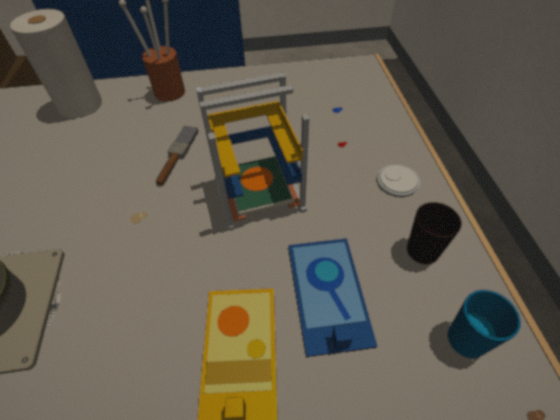

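The top view has the yellow board (centre ~(370,268)) nearer the robot (image down is −x). The blue board is at ~(328,185) and the rack at ~(190,230). Next I'll zoom in on the rack for its features.

```bash
cat > h.py <<'E'
import numpy as np,cv2
from scipy.spatial.transform import Rotation as Ro
from cell import readout, eyes, robot
def cast(f,uv,z):
    uv=np.atleast_2d(uv).astype(float); d=np.c_[uv,np.ones(len(uv))]@np.linalg.inv(f["K"]).T@Ro.from_euler("xyz",f["rotation"]).as_matrix().T
    e=np.array(f["eye"]); return e+d*((z-e[2])/d[:,2])[:,None]
def proj(f,P):
    c=(np.atleast_2d(P)-np.array(f["eye"]))@Ro.from_euler("xyz",f["rotation"]).as_matrix()
    p=c@f["K"].T; return p[:,:2]/p[:,2:]
E
python3 - <<'E'
from h import *
import pickle
f=eyes.grab_frame("top");s=eyes.grab_frame("side");pickle.dump((f,s),open("fs.pkl","wb"))
hsv=cv2.cvtColor(f["color"],cv2.COLOR_RGB2HSV)
m=cv2.inRange(hsv,(12,90,60),(40,255,255)); m[:,:290]=0;m[:220]=0;m[310:]=0
m=cv2.morphologyEx(m,cv2.MORPH_CLOSE,np.ones((9,9)))
c=max(cv2.findContours(m,0,2)[0],key=cv2.contourArea)[:,0]
P=cast(f,c,8); r=cv2.minAreaRect(P[:,:2].astype(np.float32)); print(r, cv2.boxPoints(r))
print("knob",cast(f,[[424.5,273]],53))
for n,g,(a,b,x,y) in(("top",f,(155,300,110,255)),("side",s,(65,225,185,325))):
    q=g["color"][a:b,x:y,::-1]; q=cv2.resize(q,None,fx=4 if n=="top" else 3.7,fy=4 if n=="top" else 3.7,interpolation=cv2.INTER_CUBIC)
    cv2.imwrite(f"pics/{n}1.png",cv2.convertScaleAbs(q,alpha=1.6))
E
```

```text
((450.26654052734375, -142.45462036132812), (233.56944274902344, 120.07139587402344), 84.30553436279297) [[ 378.9393   -252.70607 ]
 [ 498.41818  -264.62    ]
 [ 521.59375   -32.20317 ]
 [ 402.1149    -20.289246]]
knob [[ 441.67543088 -232.37697399   53.        ]]
```

View pics/top1.png

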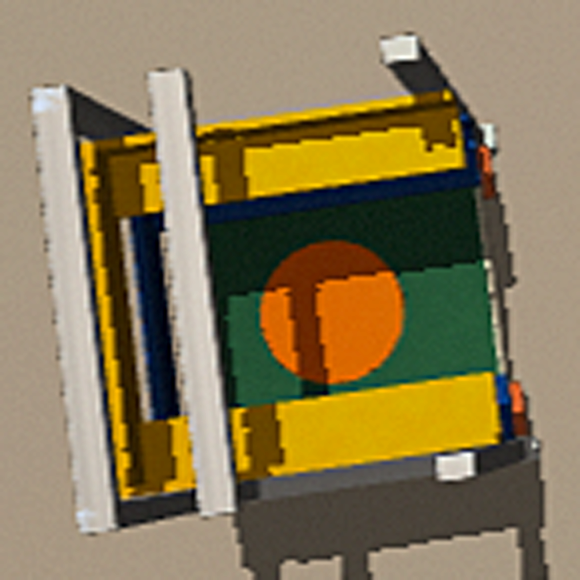

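View pics/side1.png

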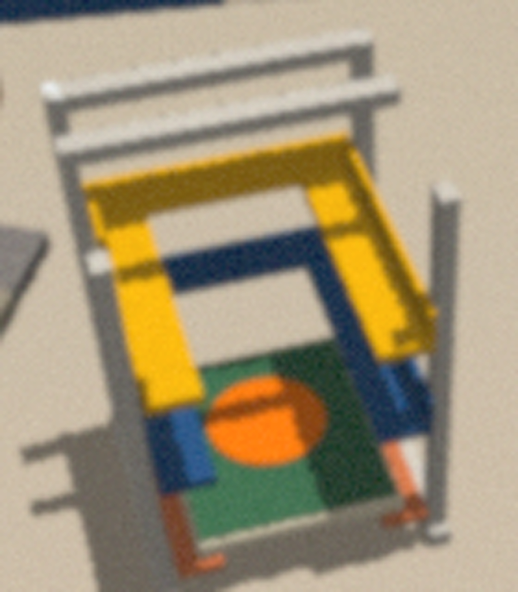

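Both crops show the inner ledge corners of the yellow pair clearly. In the top crop the mouth corners are at (466,165) and (493,372). In the side crop the mouth corners are at (205,398) and (382,358), and the rear ones at (148,212) and (303,187). I'll fit the rail pose to these.

```bash
python3 - <<'E'
from h import *
import pickle
from scipy.optimize import least_squares
f,s=pickle.load(open("fs.pkl","rb"))
T=(np.array([[466,165],[493,372]])+.5)/4-.5+[110,155]
S=(np.array([[205,398],[382,358],[148,212],[303,187]])+.5)/3.7-.5+[185,65]
def w(p,L):
    c,n=np.cos(p[3]),np.sin(p[3]); L=np.array(L,float); return np.c_[p[0]+c*L[:,0]-n*L[:,1],p[1]+n*L[:,0]+c*L[:,1],np.full(len(L),p[2])]
def res(p): return np.r_[proj(f,w(p,[[44,-75],[-44,-75]]))-T, proj(s,w(p,[[-44,-75],[44,-75],[-44,75],[44,75]]))-S].ravel()
r=least_squares(res,[430,190,170,.1]); p=r.x; print(p,r.fun.round(2))
d=np.array([-np.sin(p[3]),np.cos(p[3])])
for v in(-35,-35-160): o=p[:2]+d*v; print("board origin",o,"knob",o-95*d)
E
```

```text
[5.20442376e+02 2.04583445e+02 1.56886349e+02 1.38578308e-01] [ 0.19 -0.28 -0.33 -0.99 -0.18  0.37 -0.92  1.11 -0.13 -0.04 -0.13 -1.26]
board origin [525.27710757 169.91897652] knob [538.39995081  75.82970516]
board origin [547.37873829  11.45283528] knob [560.50158154 -82.63643608]
```

```bash
python3 -m creep '{"xyz":[[0.018,0.0235,-0.007],[0.018,0.0235,-0.007],[0.018,0.0235,-0.007],[0.018,0.0235,-0.007],[0.018,0.0235,-0.007],[0.018,0.0235,-0.007],[0.018,0.0235,-0.007],[0.018,0.0235,-0.007],[0.018,0.0235,-0.007],[0.018,0.0235,-0.007]],"twist":[[0,0,-0.25],[0,0,-0.25],[0,0,-0.25],[0,0,-0.25],[0,0,-0.25],[0,0,-0.25],[0,0,-0.25],[0,0,-0.25],[0,0,-0.25],[0,0,-0.25]]}' 1
python3 -m creep '{"xyz":[[0.018,0.0235,-0.007],[0.018,0.0235,-0.007],[0.018,0.0235,-0.007],[0.018,0.0235,-0.007],[0.018,0.0235,-0.007],[0.018,0.0235,-0.007],[0.018,0.0235,-0.007],[0.018,0.0235,-0.007],[0.018,0.0235,-0.007],[0,0,0]],"twist":[[0,0,-0.25],[0,0,-0.25],[0,0,-0.25],[0,0,-0.25],[0,0,-0.25],[0,0,-0.25],[0,0,-0.25],[0,0,-0.25],[0,0,-0.25],[0,0,-0.25]]}'
python3 - <<'E'
from h import *
f=eyes.grab_frame("wrist"); cv2.imwrite("pics/w0.png",f["color"][:,:,::-1])
import pickle; pickle.dump(f,open("w0.pkl","wb"))
print(readout.read_state()["ee_pos"],f["eye"],f["rotation"])
E
```

```text
clock: 1.03
ee_pos: [300.8, -416.1, 175.0]
tool_rot: [3.141, 0.0, 0.077]
wrist_force: [0.5, -0.9, -0.7]
finger_gap: 0.999
grasp_force: 0.0
clock: 1.87
ee_pos: [432.2, -243.4, 124.1]
tool_rot: [-3.14, 0.0, -0.091]
wrist_force: [-0.1, 0.9, 0.1]
finger_gap: 0.997
grasp_force: 0.0
[ 430.95830556 -245.57891383  124.41818462] [ 515.63759029 -251.72688452  267.26706807] [ 2.81295307e+00  1.89235514e-03 -1.66180508e+00]
```

View pics/w0.png

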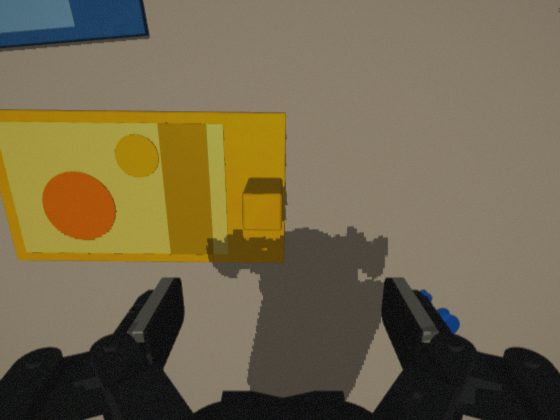

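The wrist view shows the knob's top face spanning about (243,194)–(282,230), and the board's rear corners at (285,113) and (284,262).

```bash
python3 - <<'E'
from h import *
import pickle
f=pickle.load(open("w0.pkl","rb"))
k=cast(f,[[262.3,212]],53)[0]; c=cast(f,[[285,113],[284,262]],8); print(k,c, np.linalg.norm(c[1]-c[0]), np.arctan2(*(c[0]-c[1])[[1,0]]))
s=readout.read_state(); print(s["ee_pos"],s["tool_rot"],((k-s["ee_pos"])/800))
E
```

```text
[ 441.88823562 -231.42150074   53.        ] [[ 499.74060841 -251.60698826    8.        ]
 [ 381.19986986 -240.23804341    8.        ]] 119.08467409106414 -0.09561504335443434
[ 430.95830556 -245.57891383  124.41818462] [-3.14051419e+00  4.95160942e-04 -9.42416628e-02] [ 0.01366241  0.01769677 -0.08927273]
```

```bash
python3 -m creep '{"xyz":[[0.0075,0.01025,-0.015],[0.0075,0.01025,-0.02],[0,0,-0.025],[0,0,-0.025],[0,0,-0.025],[0,0,-0.0175],[0,0,-0.01],[0,0,0],[0,0,0]],"twist":[[0,0,0],[0,0,0],[0,0,0],[0,0,0],[0,0,0],[0,0,0],[0,0,0],[0,0,0],[0,0,0]]}'
python3 -m creep '{"xyz":[[0,0,0],[0,0,0],[0,0,0],[0,0,0],[0,0,0],[0,0,0],[0,0,0],[0,0,0]],"twist":[[0,0,0],[0,0,0],[0,0,0],[0,0,0],[0,0,0],[0,0,0],[0,0,0],[0,0,0]]}' 0
```

```text
clock: 2.67
ee_pos: [441.8, -232.0, 15.2]
tool_rot: [3.141, 0.0, -0.097]
wrist_force: [-0.1, -0.1, 0.5]
finger_gap: 0.999
grasp_force: 0.0
clock: 3.33
ee_pos: [442.3, -231.7, 15.5]
tool_rot: [3.141, -0.001, -0.096]
wrist_force: [-0.8, 0.9, 6.0]
finger_gap: 0.295
grasp_force: 59.8
```

```bash
python3 -m creep '{"xyz":[[0,0,0.01],[0,0,0.02],[0,0,0.025],[0,0,0.025],[0,0,0.02]],"twist":[[0,0,0],[0,0,0],[0,0,0],[0,0,0],[0,0,0]]}'
python3 -m creep '{"xyz":[[0.0148,0.0186,0.0125],[0.0148,0.0186,0.0125],[0.0148,0.0186,0.0125],[0.0148,0.0186,0.0125],[0.0148,0.0186,0.0125],[0.0148,0.0186,0.0125],[0.0148,0.0186,0.0125],[0.0148,0.0186,0.0125],[0.0148,0.0186,0.0125],[0.0148,0.0186,0.0125]],"twist":[[0,0,0.336],[0,0,0.336],[0,0,0.336],[0,0,0.336],[0,0,0.336],[0,0,0.336],[0,0,0.336],[0,0,0.336],[0,0,0.336],[0,0,0.336]]}'
python3 -m creep '{"xyz":[[0,0,0],[0,0,0],[0,0,0]],"twist":[[0,0,0],[0,0,0],[0,0,0]]}'
python3 - <<'E'
from h import *
import pickle
fs=[eyes.grab_frame(n) for n in("top","side","wrist")]; pickle.dump(fs,open("h1.pkl","wb"))
t,s=fs[0]["color"][120:330,110:390],fs[1]["color"][60:340,160:440]
im=np.hstack([cv2.resize(t,None,fx=1.4,fy=1.4),np.zeros((294,8,3),np.uint8),cv2.resize(s,(294,294))])
im2=cv2.resize(fs[2]["color"],(392,294)); im2=np.hstack([im2,np.zeros((294,302,3),np.uint8)])
cv2.imwrite("pics/h1.png",cv2.convertScaleAbs(np.vstack([im[:,:694],im2[:,:im.shape[1]]])[:,:,::-1],alpha=1.5))
st=readout.read_state(); print(st["ee_pos"],st["tool_rot"],st["wrist_force"],st["torque"])
E
```

```text
clock: 3.75
ee_pos: [441.9, -231.5, 96.5]
tool_rot: [3.141, -0.0, -0.096]
wrist_force: [-0.6, -1.0, -2.7]
finger_gap: 0.294
grasp_force: 59.4
clock: 4.58
ee_pos: [561.1, -79.9, 195.3]
tool_rot: [-3.141, 0.001, 0.142]
wrist_force: [0.7, 0.2, -2.6]
finger_gap: 0.295
grasp_force: 59.3
clock: 4.83
ee_pos: [560.1, -82.1, 194.3]
tool_rot: [-3.141, 0.001, 0.139]
wrist_force: [-0.9, -0.3, -2.2]
finger_gap: 0.299
grasp_force: 59.3
[559.77793637 -83.29291768 194.37300294] [3.14150333e+00 1.18411077e-03 1.37398264e-01] [-0.18013607  0.0522108  -2.68018889] [-0.17209554 -0.04234145 -0.02359804]
```

View pics/h1.png

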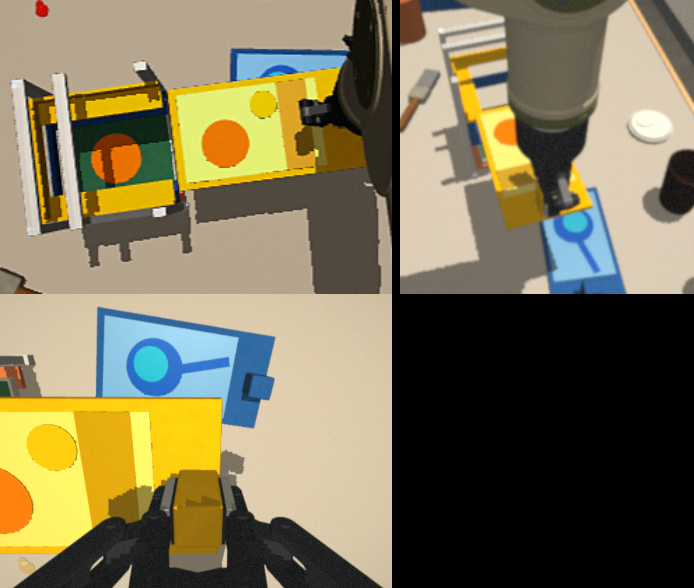

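The board is held level-looking in front of the mouth; its leading corners are at about (233,182) and (241,255) in the full top frame. I'll check its alignment against the rails.

```bash
python3 - <<'E'
from h import *
import pickle
fs=pickle.load(open("h1.pkl","rb"))
uv=(np.array([[172,88],[184.5,189.5]])+.5)/1.4-.5+[110,120]
P=cast(fs[0],uv,187); p=[520.44,204.58,.1386]; c,n=np.cos(p[2]),np.sin(p[2])
L=(P[:,:2]-p[:2])@np.array([[c,-n],[n,c]]); print(P,L,np.linalg.norm(P[0]-P[1]))
k=np.array([559.8,-83.3])-p[:2]; print(k@np.array([[c,-n],[n,c]]))
E
```

```text
[[591.87014913 122.64911171 187.        ]
 [472.83546112 106.1541092  187.        ]] [[ 59.42586239 -91.01375467]
 [-60.74622363 -90.90513966]] 120.17213510509606
[  -0.78999108 -290.55718872]
```

```bash
python3 -m creep '{"xyz":[[0,0,-0.006],[0,0,-0.006],[-0.0014,0.01,0],[-0.0021,0.015,0],[-0.0021,0.015,0],[-0.0021,0.015,0],[0,0,0]],"twist":[[0,0,0],[0,0,0],[0,0,0],[0,0,0],[0,0,0],[0,0,0],[0,0,0]]}'
python3 -m creep '{"xyz":[[-0.0021,0.015,0],[-0.0021,0.015,0],[-0.0021,0.015,0],[-0.0021,0.015,0],[-0.0021,0.015,0],[0,0,0],[0,0,0]],"twist":[[0,0,0],[0,0,0],[0,0,0],[0,0,0],[0,0,0],[0,0,0],[0,0,0]]}'
```

```text
clock: 5.57
ee_pos: [553.9, -34.3, 185.8]
tool_rot: [-3.14, -0.001, 0.143]
wrist_force: [-0.1, 1.6, -1.9]
finger_gap: 0.294
grasp_force: 59.4
clock: 6.15
ee_pos: [545.7, 22.1, 185.4]
tool_rot: [3.141, -0.0, 0.14]
wrist_force: [-0.6, -1.5, -2.4]
finger_gap: 0.298
grasp_force: 59.4
```

```bash
Z='"twist":[[0,0,0],[0,0,0],[0,0,0]]'
python3 -m creep '{"xyz":[[0,0,-0.003],[0,0,-0.002],[0,0,0]],"twist":[[0,0,0],[0,0,0],[0,0,0]]}'
python3 -m creep '{"xyz":[[0,0,-0.002],[0,0,0],[0,0,0]],"twist":[[0,0,0],[0,0,0],[0,0,0]]}'
python3 -m creep '{"xyz":[[0,0,-0.002],[0,0,0],[0,0,0]],"twist":[[0,0,0],[0,0,0],[0,0,0]]}'
```

```text
clock: 6.4
ee_pos: [545.6, 20.3, 180.7]
tool_rot: [3.141, 0.001, 0.137]
wrist_force: [-0.9, -0.6, -2.5]
finger_gap: 0.293
grasp_force: 59.4
clock: 6.65
ee_pos: [545.7, 21.0, 179.6]
tool_rot: [3.142, 0.0, 0.138]
wrist_force: [0.7, -0.1, -2.1]
finger_gap: 0.296
grasp_force: 59.4
clock: 6.9
ee_pos: [545.7, 21.2, 178.0]
tool_rot: [3.142, 0.0, 0.138]
wrist_force: [-0.1, -0.5, -2.8]
finger_gap: 0.302
grasp_force: 59.4
```

Bottom is at ~162.7 with no contact yet. I'll go on gently.

```bash

python3 -m creep '{"xyz":[[0,0,-0.0015],[0,0,0],[0,0,0]],"twist":[[0,0,0],[0,0,0],[0,0,0]]}'
python3 -m creep '{"xyz":[[0,0,-0.001],[0,0,0],[0,0,0]],"twist":[[0,0,0],[0,0,0],[0,0,0]]}'
python3 -m creep '{"xyz":[[0,0,-0.001],[0,0,0],[0,0,0]],"twist":[[0,0,0],[0,0,0],[0,0,0]]}' | grep -E "ee_pos|wrist"; python3 -c "
from h import *
print(readout.read_state()['torque'])"
```

```text
clock: 7.15
ee_pos: [545.7, 21.3, 176.9]
tool_rot: [3.142, 0.0, 0.138]
wrist_force: [0.3, 0.0, -1.1]
finger_gap: 0.298
grasp_force: 59.4
clock: 7.4
ee_pos: [545.8, 21.3, 176.2]
tool_rot: [3.142, -0.0, 0.138]
wrist_force: [0.7, 0.2, -3.2]
finger_gap: 0.292
grasp_force: 59.4
ee_pos: [545.9, 21.2, 175.8]
wrist_force: [-1.6, -1.0, 5.0]
[0.2034971  0.55461894 0.12361151]
```

Light contact with the ledges (+5 N). Now slide home.

```bash

python3 -m creep '{"xyz":[[-0.0014,0.01,0],[-0.0014,0.01,0],[-0.0014,0.01,0],[-0.0014,0.01,0],[-0.0014,0.01,0],[-0.0007,0.005,0],[0,0,0]],"twist":[[0,0,0],[0,0,0],[0,0,0],[0,0,0],[0,0,0],[0,0,0],[0,0,0]]}'
python3 -m creep '{"xyz":[[-0.0007,0.005,0],[0,0,0],[0,0,0]],"twist":[[0,0,0],[0,0,0],[0,0,0]]}'
python3 -m creep '{"xyz":[[-0.0007,0.005,0],[0,0,0],[0,0,0]],"twist":[[0,0,0],[0,0,0],[0,0,0]]}'
```

```text
clock: 8.23
ee_pos: [540.1, 66.2, 176.0]
tool_rot: [3.141, -0.002, 0.139]
wrist_force: [-0.0, 0.9, 5.2]
finger_gap: 0.298
grasp_force: 60.2
clock: 8.48
ee_pos: [539.7, 69.0, 176.0]
tool_rot: [3.141, -0.002, 0.138]
wrist_force: [1.0, -3.1, 6.4]
finger_gap: 0.292
grasp_force: 60.4
clock: 8.73
ee_pos: [539.2, 72.8, 176.0]
tool_rot: [3.141, -0.002, 0.137]
wrist_force: [0.2, -3.5, 6.9]
finger_gap: 0.298
grasp_force: 60.5
```

```bash

python3 -m creep '{"xyz":[[-0.0004,0.003,0],[0,0,0],[0,0,0]],"twist":[[0,0,0],[0,0,0],[0,0,0]]}' |grep -E "ee_pos|wrist"
python3 -m creep '{"xyz":[[-0.0004,0.003,0],[0,0,0],[0,0,0]],"twist":[[0,0,0],[0,0,0],[0,0,0]]}'|grep -E "ee_pos|wrist"
python3 -m creep '{"xyz":[[-0.0004,0.003,0],[0,0,0],[0,0,0]],"twist":[[0,0,0],[0,0,0],[0,0,0]]}'|grep -E "ee_pos|wrist"
```

```text
ee_pos: [539.0, 74.9, 176.0]
wrist_force: [0.0, -3.9, 6.7]
ee_pos: [539.1, 75.6, 176.1]
wrist_force: [2.4, -9.8, 8.1]
ee_pos: [539.3, 75.8, 176.1]
wrist_force: [3.6, -18.3, 8.1]
```

```bash

python3 -m creep '{"xyz":[[0,0,0],[0,0,0],[0,0,0],[0,0,0],[0,0,0],[0,0,0]],"twist":[[0,0,0],[0,0,0],[0,0,0],[0,0,0],[0,0,0],[0,0,0]]}' 0.7
python3 -m creep '{"xyz":[[0,0,0.01],[0,0,0.02],[0,0,0.03],[0,0,0.03],[0,0,0.02],[0,-0.03,0],[0,-0.04,0],[0,-0.04,0],[0,-0.04,0],[0,-0.04,0]],"twist":[[0,0,0],[0,0,0],[0,0,0],[0,0,0],[0,0,0],[0,0,0],[0,0,0],[0,0,0],[0,0,0],[0,0,0]]}'
python3 -m creep '{"xyz":[[0,-0.03,0],[0,0,0],[0,0,0]],"twist":[[0,0,0],[0,0,0],[0,0,0]]}'|head -2
python3 - <<'E'
from h import *
fs=[eyes.grab_frame(n) for n in("top","side")]
t,s=fs[0]["color"][130:310,100:340],fs[1]["color"][60:300,160:400]
im=np.hstack([cv2.resize(t,(533,400)),cv2.resize(s,(400,400))[:,:260]])
cv2.imwrite("pics/end.png",cv2.convertScaleAbs(im[:,:,::-1],alpha=1.5))
f=fs[0]; p=[520.44,204.58,.1386]; c,n=np.cos(p[2]),np.sin(p[2])
L=np.array([[-60,-145],[60,-145]]); print(((proj(f,np.c_[L@np.array([[c,n],[-n,c]])+p[:2],[168,168]])-[100,130])*2.22))
E
```

```text
clock: 9.98
ee_pos: [537.4, 80.8, 175.2]
tool_rot: [-3.141, 0.0, 0.139]
wrist_force: [0.4, 0.6, 0.5]
finger_gap: 0.699
grasp_force: 0.0
clock: 10.82
ee_pos: [537.4, -72.9, 264.2]
tool_rot: [3.141, -0.001, 0.139]
wrist_force: [1.4, -0.5, 1.1]
finger_gap: 0.703
grasp_force: 0.0
clock: 11.07
ee_pos: [537.5, -96.9, 263.7]
[[387.80522973 267.52697712]
 [367.18980711 111.05104706]]
```

View pics/end.png

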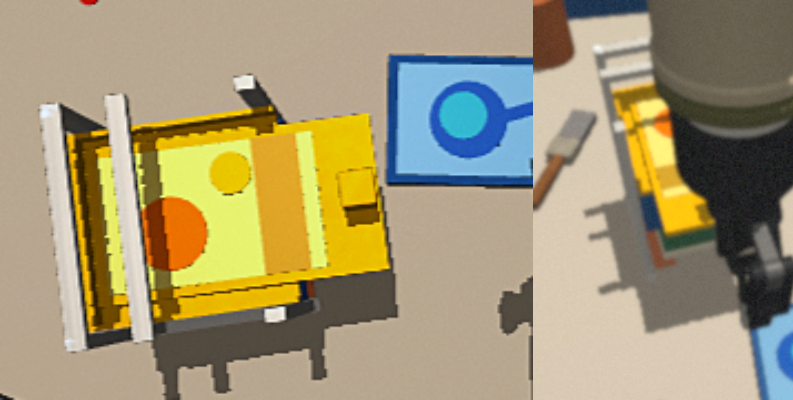

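The yellow board is on the yellow rails. Its trailing corners at (388,269) and (370,115) match the predicted home position (388,268) and (367,111). The knob is free, the blue board is undisturbed and the robot is clear.

```bash
python3 -c "
from cell import robot
print(robot.finish_job())"
```

```text
the job is handed in; nothing more can be done
None
```

The yellow board, the one nearer the robot, is on the yellow rails against the rear stop and released; the blue board was left where it lay, and the job was handed in at about 11 s of the 34 s, with no verdict returned.

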